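# Hold a leaning stud plumb with a try square

### The arm

A 6-joint arm with a two-finger parallel gripper is mounted at the origin on the work surface. World frame = base frame: x ahead of the robot, y to its left, z up, the work surface at z = 0. Lengths are in m, angles in rad, forces in N, time in s.
With the tool pointing down it reaches from about 0.375 to 0.975 m from the base axis. Payload 3.8 kg.
Tool frame: the origin (TCP) lies midway between the tips of the shut fingers; the grasp point (between the pads) lies 19 mm behind it; z points along the fingers, y is the line along which they close (so a half turn about z gives the same grasp; the last joint's range is limited). The gripper opens to 85 mm and grips with 20 to 120 N. Pads are 22 mm wide; open, the fingers measure 114 mm over their backs; the gripper's body (76 mm by 85 mm) begins 54 mm behind the grasp point. The pads swing forward as they close: fully open they stand 13 mm farther back than shut.
Start: joints at [1.214, 0.264, 1.604, -0, 1.274, -0.037], TCP at [0.212, 0.641, 0.231] pointing down, gripper open.
Joint ranges: [-2.63, 2.63], [-0.94, 2.18], [0.31, 2.57], [-1.31, 4.45], [0, 2.66], [-2.55, 2.55]. Speed limits (rad/s): [2.57, 2.57, 3.14, 3.14, 3.14, 3.14].

### API

Orientations are given as a rotation vector (axis times angle).
In Python, from workcell import bot, cams gives the robot as it stands.
- The arm moves only by the tool play_rows, never from a script. Its argument "rows" is a list of rows, each a list of 2 entries, a list of its own where there are three numbers: the shift along the tool's x, y, z scaled (see below), then the turn, a rotation vector about the tool's x, y, z scaled (see below). A call has 1 to 20 rows; each row is the pose to reach, as a shift and turn from the pose commanded when the call began, along the tool's axes at that moment; what a row does not reach only later rows make up. The controller multiplies each number of a shift by 250 mm and each number of a turn by 45 degrees. A row lasts 1/12 s, in which the tool goes at most 41.7 mm and 7.16 degrees, less where a joint would pass 70% of its speed; a pose out of reach is approached as far as the arm can. A call with a number of a shift or a turn outside -1 to 1 is refused whole. A call with a gripper value outside its range is refused whole. "claw" is the opening, from -1 (shut) to 1 (fully open), set as the call begins (left out, the last holds). The fingers move at their own pace and stop on an object; "newtons" is the grip in N (left out, the last holds). Time passes only in rows, so rows that repeat a pose let the fingers close. It gives the time, the measured TCP pose, the force, the opening and the grip force at its end, in the units of the state.
- bot.read_state(): the state, without advancing time (a new reading comes with each control period).
- cams.read_camera(name): name is "scene" or "top" or "wrist"; returns a dict with "image" (400x640x3 uint8, red, green, blue), "K" (3x3 intrinsics, pixels), "k1" (the pictures are not rectified: a ray, as slopes to the right and down, at radius r is drawn at 1 + k1 r^2 times it, then the intrinsics apply), "T" (4x4, takes a point from camera to world coordinates); the wrist camera has in their place "mount" (4x4, takes a point from camera to tool coordinates, whose origin is the TCP and whose axes are the flange's). Camera axes: x right, y down, z forward; pixel columns grow to the right and rows downward; lengths in m; the calibration is good to about 2 mm. A picture is of the moment at which its call begins: read the wrist's pose just before it. There is no depth.
- bot.finish_job(): hands the job in; it is judged then, once.
The state is a dict: "time": time; "q": joint angles; "joint_vel": joint speeds; "joint_torque": joint torques, N m; "tool_pos": TCP position; "tcp_rot": TCP orientation; "wrist_force": force on the tool from outside, world axes, zero at the start; "torque": the same for the moment, N m; "width": opening from 0.0 (shut) to 1.0 (fully open); "grip_force": force on a finger pad.
Only numpy, scipy, OpenCV 4.12 (cv2) and the standard library are available. Lean on these libraries where they do the work, as an engineer would, in place of code of your own. Each camera call takes 0.05 s, during which the arm holds its last target. There are 200 camera calls.

### The job

Pick up the try square by its stock and set the stock down flat and lengthwise on the clamped sole plate, clear of the leaning stud and with the blade towards it; then slide it along the plate and press it into the corner, easing the stud upright without shoving it past plumb, until the stock sits flush on the plate and the blade's outer edge lies flush on the stud. Finish while still gripping the square and keeping it pressed firmly down on the plate and against the stud, because the stud leans back in as soon as it is let go; leave the other things on the bench alone.

Things in the scene. Friction and masses are not known exactly. Their poses are not given: they have to be found in the camera images.
- square: Try square, 0.2 to 0.3 kg: dark wooden stock 180 long (x) x 26 thick (y) x 40 high (z) with a flat steel blade, 32 wide (x) x 5 thick, rising from its +x end to 220 above the underside, its outer edge flush with the stock's end. Origin: centre of the stock's underside; x along the stock to the blade, z up. Starts loose, standing upright on the bench (z = 0); easily tipped sideways.
- grip (a point): Good grasp point on the square's stock, from above, fingers closing across the 26 mm thickness (square's y): 25 mm from the origin towards -x and 30 mm above the underside. The blade is 83 mm away from it.
- heel (a point): Outer bottom corner of the square: 90 mm from the square's origin along its +x, at underside height, in the middle of the thickness.
- blade_top (a point): Top end of the blade's outer edge: 90 mm along x, 220 mm above the square's underside.
- plate: Sole plate: pine timber 340 long (x) x 63 wide (y) x 38 high, fixed on the bench. Origin: centre of its underside; x towards the stud, z up. A steel hold-down bar crosses its top from x = -165 to -139, 18 high with its nuts; the top is free from there to the stud's face at x = 132. With the heel at x = 80 to 95 the stock fits between the bar and the leaning stud.
- stud_foot (a point): Stud: pine timber 38 thick (x) x 63 wide (y) x 240 high (z) standing on the +x end of the plate, top about 278 above the bench. The point lies on its foot, at the bottom edge of the face that looks along the plate (plate x = 132, z = 38), where it also hinges; x away from the square, z up along that face.
- stud (a joint): Lean of the stud about its foot edge, rad: 0 is upright, positive leans its top over the plate, towards the square. Starts at 0.08 to 0.13, so the blade's top meets it 18 to 29 mm before the heel does. A springy nail pulls it back to a lean of about 0.12: holding it upright takes 0.2 to 0.4 N m (under 2 N at the blade top). It can be pushed past plumb, to -0.10.
- hammer: Hammer lying on the bench beyond the plate; bystander, leave alone. Origin at its middle.
- screws: Pale glass jar with a black lid, 64 diameter, 75 high, standing beyond the square's side of the bench; bystander. Origin: centre of its underside.
- offcut: Pine offcut 90 x 63 x 38 lying beyond the stud; bystander. Origin: centre of its underside.
Not all that is in view belongs to the job. Of the things like the square, leave any that is green or turquoise; of the rest the larger one is meant.

How it is judged:
On the way, in this order (a step that is already met when the one before it is completed fails the run):
1. the square's stock stands flat and lengthwise on the plate, blade towards the stud, not touching the stud (z of heel in the frame of plate between 0.035 and 0.041 m and angle between the z axis of square and the z axis of plate, either way round below 0.02 rad and y of heel in the frame of plate between -0.022 and 0.022 m and y of square in the frame of plate between -0.022 and 0.022 m and angle between the x axis of square and the x axis of plate, either way round below 0.1 rad and contact force between square and plate above 0.5 N and contact force between square and stud below 0.1 N and x of heel in the frame of plate between 0 and 0.124 m), for 0.1 s.
2. the square is pressed into the corner, flush on plate and stud (z of heel in the frame of plate between 0.035 and 0.041 m and angle between the z axis of square and the z axis of plate, either way round below 0.02 rad and y of heel in the frame of plate between -0.022 and 0.022 m and y of square in the frame of plate between -0.022 and 0.022 m and angle between the x axis of square and the x axis of plate, either way round below 0.1 rad and x of each of heel, blade_top in the frame of plate above 0.129 m and value of joint stud between -0.015 and 0.015 rad and contact force between square and stud above 2 N and contact force between square and plate above 3.5 N and contact force between the fingers and square above 2 N), for 0.3 s.
At the end, for the whole second after the job is handed in: Square gripped, at rest: stock flat on plate (3 mm, 0.02 rad), along it (0.1 rad), within 22 mm of its centre line; heel and blade top within 3 mm of where the upright stud's face is; stud upright within 0.015 rad; over 3.5 N on the plate, over 2 N on the stud (all of step 2 and linear speed of square below 0.02 m/s and velocity of joint stud below 0.05 rad/s); the arm keeps its last pose, push and grip.
It fails at once if the stud is shoved past plumb by more than 0.05 rad (value of joint stud below -0.05 rad).
It fails at once if a bystander is moved by more than 30 mm (distance of any of hammer, screws, offcut from where it was at the start of the episode above 0.03 m).
It also fails if it takes over 42 s, if anything falls off the work surface, if the arm or the gripper's body presses on something with over 40 N, if the wrist force passes 120 N, or if a joint passes its speed limit or range.

## Working session

There is one attempt and no reset: what is moved stays moved. The work goes in short steps, Python scripts to look and compute and a tool call to move; the robot and the scene stay as the last step left them, time stands still between calls to the robot, and variables do not carry over. Pictures are saved under pics/ and viewed, at most 10 in all, crops included, and the job is handed in when it is done.

Besides the shell and the picture viewer there is one more tool, called in YAML: its name, and indented under it one key for each argument. play_rows: Moves the arm, as the interface text tells. Its arguments: {"type":"object","properties":{"rows":{"type":"array","items":{"type":"array"}},"claw":{"type":"number"},"newtons":{"type":"number"}},"required":["rows"]}

```bash
mkdir -p pics; ls; python3 - <<'E'
from workcell import bot,cams
import cv2,numpy as np
s=bot.read_state();print({k:np.round(v,4).tolist() for k,v in s.items()})
for n in ("scene","top"):
    c=cams.read_camera(n);cv2.imwrite(f"pics/{n}0.png",c["image"][:,:,::-1]);print(n,c["K"],c["k1"],np.round(c["T"],4))
E
```

```text
pics
{'time': 0.0, 'q': [1.2141, 0.2648, 1.6054, 0.0, 1.2737, -0.0369], 'joint_vel': [0.0004, 0.001, 0.0007, -0.0, 0.0004, 0.0003], 'joint_torque': [-0.0004, -51.512, -36.7306, 0.0, 0.0131, 0.0], 'tool_pos': [0.212, 0.6401, 0.2299], 'tcp_rot': [-0.5002, -3.1011, 0.0035], 'wrist_force': [-0.7654, -0.0182, -0.5536], 'torque': [0.022, 0.0403, 0.0296], 'grip_force': 0.0, 'width': 1.0012}
scene [[459.31088945   0.         318.60210381]
 [  0.         459.31088945 193.75149663]
 [  0.           0.           1.        ]] -0.03254319593300185 [[-4.1980e-01  7.5500e-01 -5.0380e-01  1.1897e+00]
 [ 9.0760e-01  3.4850e-01 -2.3400e-01  3.2990e-01]
 [-1.1000e-03 -5.5550e-01 -8.3150e-01  1.2931e+00]
 [ 0.0000e+00  0.0000e+00  0.0000e+00  1.0000e+00]]
top [[377.42758153   0.         320.00788195]
 [  0.         377.42758153 202.29780402]
 [  0.           0.           1.        ]] -0.053975038339460234 [[-0.0056 -0.9907  0.1359  0.3818]
 [-0.9997  0.009   0.0239 -0.0331]
 [-0.0249 -0.1358 -0.9904  1.1311]
 [ 0.      0.      0.      1.    ]]
```

View pics/scene0.png

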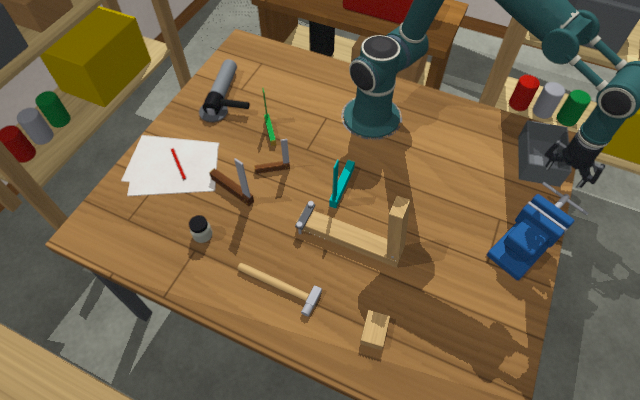

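View pics/top0.png

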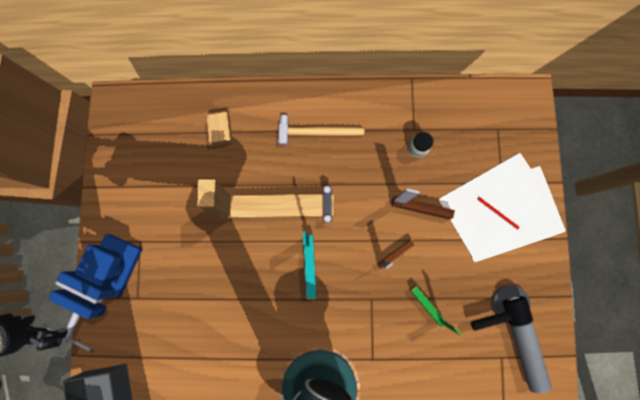

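Candidates in the scene view: large brown square (232,185), small brown (272,165), teal (343,183), green (268,128). The large brown one fits the description. I'll check it in a close crop, together with the plate.

```bash
cat > h.py <<'E'
import numpy as np,cv2
from scipy.spatial.transform import Rotation as R
def ray(c,uv,T=None):
    T=c["T"] if T is None else T
    K=c["K"];d=(np.array(uv,float)-K[:2,2])/[K[0,0],K[1,1]]
    s=d.copy()
    for _ in range(20): s=d/(1+c["k1"]*(s@s))
    v=T[:3,:3]@np.append(s,1);return T[:3,3],v/np.linalg.norm(v)
def onz(c,uv,z,T=None):
    o,v=ray(c,uv,T);return o+v*(z-o[2])/v[2]
def proj(c,p,T=None):
    T=c["T"] if T is None else T
    q=np.linalg.inv(T)@np.append(p,1);s=q[:2]/q[2];s=s*(1+c["k1"]*(s@s));return s*[c["K"][0,0],c["K"][1,1]]+c["K"][:2,2]
def tri(a,b):
    (o1,d1),(o2,d2)=a,b
    t=np.linalg.lstsq(np.c_[d1,-d2],o2-o1,rcond=None)[0]
    p,q=o1+t[0]*d1,o2+t[1]*d2;return (p+q)/2,np.linalg.norm(p-q)
def toolT(s):
    T=np.eye(4);T[:3,:3]=R.from_rotvec(s["tcp_rot"]).as_matrix();T[:3,3]=s["tool_pos"];return T
E
python3 - <<'E'
import cv2,numpy as np
s=cv2.imread("pics/scene0.png");t=cv2.imread("pics/top0.png")
f=lambda i,x,y,w,h,k:cv2.resize(i[y:y+h,x:x+w],(w*k,h*k),interpolation=cv2.INTER_CUBIC)
a=f(s,200,145,80,60,5);b=f(t,380,175,80,60,5);c=f(s,290,185,133,100,3);d=f(t,190,155,160,120,2)
o=np.zeros((600,800,3),np.uint8)
for i,(im) in enumerate((a,b,c,d)):
    y,x=(i//2)*300,(i%2)*400;im=im[:300,:400];o[y:y+im.shape[0],x:x+im.shape[1]]=im
cv2.imwrite("pics/crop0.png",o)
E
```

```text
(no output)
```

View pics/crop0.png

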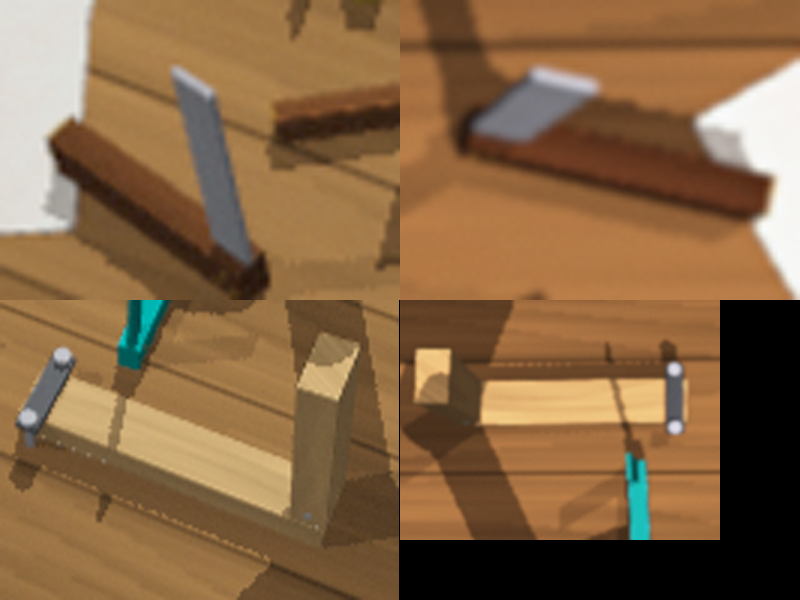

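```bash
python3 - <<'E'
from workcell import cams
from h import *
t=cams.read_camera("top");s=cams.read_camera("scene")
B=lambda x,y:(380+(x-400)/5-.4,175+y/5-.4)
D=lambda x,y:(190+(x-400)/2-.25,155+(y-300)/2-.25)
A=lambda x,y:(200+x/5-.4,145+y/5-.4)
C=lambda x,y:(290+x/3-.33,185+(y-300)/3-.33)
print("stock top", [onz(t,B(*p),.04).round(4) for p in((773,178),(757,215),(462,150))])
print("stock top scene", [onz(s,A(*p),.04).round(4) for p in((72,118),(50,140),(268,255),(250,290))])
print("plate top", [onz(t,D(*p),.038).round(4) for p in((480,381),(480,425),(665,378),(665,422))])
print("plate top scene", [onz(s,C(*p),.038).round(4) for p in((75,376),(40,430),(292,458),(292,512))])
print("bladetop", tri(ray(t,B(530,68)),ray(s,A(173,68))),tri(ray(t,B(598,85)),ray(s,A(214,95))))
print("studtop")
for a,b in (((415,349),(297,388)),((451,349),(318,332)),((415,403),(340,402)),((450,403),(358,343))): print(tri(ray(t,D(*a)),ray(s,C(*b))))
E
```

```text
stock top [array([ 0.5049, -0.3965,  0.04  ]), array([ 0.4834, -0.3861,  0.04  ]), array([ 0.523 , -0.2161,  0.04  ])]
stock top scene [array([ 0.485 , -0.3912,  0.04  ]), array([ 0.5072, -0.3948,  0.04  ]), array([ 0.5269, -0.2142,  0.04  ]), array([ 0.5556, -0.2114,  0.04  ])]
plate top [array([0.5553, 0.2603, 0.038 ]), array([0.49  , 0.2586, 0.038 ]), array([ 0.5571, -0.0134,  0.038 ]), array([ 0.4923, -0.013 ,  0.038 ])]
plate top scene [array([ 0.4915, -0.0085,  0.038 ]), array([ 0.5668, -0.0136,  0.038 ]), array([0.4878, 0.2368, 0.038 ]), array([0.5457, 0.258 , 0.038 ])]
bladetop (array([ 0.5409729 , -0.22731699,  0.24348336]), np.float64(0.024864862912042276)) (array([ 0.5286932 , -0.24371234,  0.20335377]), np.float64(0.028023020090461044))
studtop
(array([0.55875065, 0.25087506, 0.29864836]), np.float64(0.03342853823362849))
(array([0.53910537, 0.22609952, 0.33421157]), np.float64(0.02590302764188755))
(array([0.50621422, 0.28102276, 0.21549447]), np.float64(0.0269576597857171))
(array([0.48771002, 0.25186266, 0.26118608]), np.float64(0.03433659945802098))
```

```bash
cat >> h.py <<'E'
def go(p,yaw,base=None):
    """shift and turn (interface units) to a down-pointing tool at p with tool-x yaw (rad)"""
    from workcell import bot
    s=bot.read_state() if base is None else base
    Rm=R.from_rotvec(s["tcp_rot"]);c,n=np.cos(yaw),np.sin(yaw)
    G=R.from_matrix(np.array([[c,n,0],[n,-c,0],[0,0,-1]]))
    d=np.array(p)-s["tool_pos"]
    print("shift",(Rm.inv().apply(d)/.25).round(3),"turn",((Rm.inv()*G).as_rotvec()/np.radians(45)).round(3))
E
python3 - <<'E'
from workcell import bot,cams
from h import *
w=cams.read_camera("wrist");print(w["K"],w["k1"],w["mount"].round(4))
go([.40,.50,.40],np.radians(140));go([.512,-.30,.4],np.radians(76.3))
E
```

```text
[[305.80980777   0.         316.2749426 ]
 [  0.         305.80980777 194.93980111]
 [  0.           0.           1.        ]] -0.02320516781068082 [[ 1.100e-03 -9.547e-01 -2.976e-01  7.550e-02]
 [ 1.000e+00  1.400e-03 -6.000e-04 -1.000e-04]
 [ 1.000e-03 -2.976e-01  9.547e-01 -1.427e-01]
 [ 0.000e+00  0.000e+00  0.000e+00  1.000e+00]]
shift [-0.89  -0.298 -0.677] turn [-0.001  0.     0.482]
shift [-2.321 -3.195 -0.674] turn [-1.000e-03  1.000e-03  1.897e+00]
```

play_rows:
  rows:
    - [[-0.89,-0.3,-0.68],[0,0,0.48]]
    - [[-0.89,-0.3,-0.68],[0,0,0.48]]
    - [[-0.89,-0.3,-0.68],[0,0,0.48]]
    - [[-0.89,-0.3,-0.68],[0,0,0.48]]
    - [[-0.89,-0.3,-0.68],[0,0,0.48]]
    - [[-0.89,-0.3,-0.68],[0,0,0.48]]
    - [[-0.89,-0.3,-0.68],[0,0,0.48]]
    - [[-0.89,-0.3,-0.68],[0,0,0.48]]
    - [[-0.89,-0.3,-0.68],[0,0,0.48]]
    - [[-0.89,-0.3,-0.68],[0,0,0.48]]
  claw: 1

```text
time: 1.08
tool_pos: [0.3996, 0.4995, 0.4007]
tcp_rot: [-1.073, -2.952, 0.001]
wrist_force: [-0.1, 0.1, 0.2]
width: 1.004
grip_force: 0.0
```

```bash
python3 - <<'E'
from h import *
go([.50,.28,.42],np.radians(120));go([.512,.1,.42],np.radians(110))
E
```

```text
shift [-0.872 -0.415 -0.077] turn [-0.001 -0.001  0.445]
shift [-1.371 -0.936 -0.077] turn [-0.001 -0.001  0.667]
```

play_rows:
  rows:
    - [[-0.87,-0.41,-0.08],[0,0,0.45]]
    - [[-0.87,-0.41,-0.08],[0,0,0.45]]
    - [[-0.87,-0.41,-0.08],[0,0,0.45]]
    - [[-0.87,-0.41,-0.08],[0,0,0.45]]
    - [[-0.87,-0.41,-0.08],[0,0,0.45]]
    - [[-0.87,-0.41,-0.08],[0,0,0.45]]
    - [[-0.87,-0.41,-0.08],[0,0,0.45]]

```text
time: 1.67
tool_pos: [0.502, 0.2775, 0.4201]
tcp_rot: [1.579, 2.714, -0.005]
wrist_force: [0.1, 0.2, 0.0]
width: 1.004
grip_force: 0.0
```

```bash
python3 - <<'E'
from h import *
go([.52,.09,.42],np.radians(90))
E
```

```text
shift [-0.688 -0.308  0.003] turn [-0.002  0.004  0.658]
```

play_rows:
  rows:
    - [[-0.69,-0.31,0],[0,0,0.66]]
    - [[-0.69,-0.31,0],[0,0,0.66]]
    - [[-0.69,-0.31,0],[0,0,0.66]]
    - [[-0.69,-0.31,0],[0,0,0.66]]
    - [[-0.69,-0.31,0],[0,0,0.66]]
    - [[-0.69,-0.31,0],[0,0,0.66]]
    - [[-0.69,-0.31,0],[0,0,0.66]]

```text
time: 2.25
tool_pos: [0.5188, 0.0938, 0.4196]
tcp_rot: [-2.218, -2.222, 0.002]
wrist_force: [-0.3, -0.1, 0.3]
width: 0.999
grip_force: 0.0
```

```bash
python3 - <<'E'
from h import *
from workcell import bot,cams
s=bot.read_state();w=cams.read_camera("wrist");cv2.imwrite("pics/w1.png",w["image"][:,:,::-1])
np.savez("w1.npz",T=toolT(s)@w["mount"],K=w["K"],k1=w["k1"])
go([.52,-.13,.42],np.radians(76.3))
E
```

```text
shift [-0.898  0.002 -0.001] turn [-0.003 -0.001  0.309]
```

View pics/w1.png

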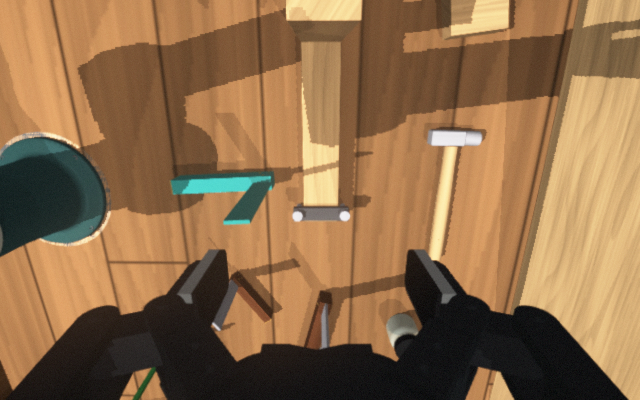

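```bash
cat > plate.py <<'E'
from h import *
c=dict(np.load("w1.npz"));im=cv2.imread("pics/w1.png").astype(float)
g=cv2.GaussianBlur(im,(3,3),0)
sat=(g[:,:,2]-g[:,:,0])/(g.sum(2)+1)
P={}
for n,(a,b),sg in(("L",(294,312),-1),("R",(332,350),1)):
    L=[]
    for v in range(50,200):
        d=sg*np.gradient(sat[v])[a:b];i=d.argmax();L.append(onz(c,(a+i,v),.038,c["T"]))
    L=np.array(L);m=np.ones(len(L),bool)
    for _ in range(5):
        k=np.polyfit(L[m,1],L[m,0],1);r=L[:,0]-np.polyval(k,L[:,1]);m=abs(r)<max(.002,1.5*np.median(abs(r)))
    P[n]=k;print(n,k,m.mean(),[np.polyval(k,y).round(4) for y in(0,.12,.25)])
gr=g[:,310:335].mean((1,2));dv=np.gradient(gr)
print("v grads",[(v,round(dv[v],1),onz(c,(321,v),.038,c["T"]).round(4)) for v in range(10,220) if abs(dv[v])>8])
E
python3 plate.py
```

```text
L [-0.00745161  0.49448613] 1.0 [np.float64(0.4945), np.float64(0.4936), np.float64(0.4926)]
R [-0.00239     0.55709913] 1.0 [np.float64(0.5571), np.float64(0.5568), np.float64(0.5565)]
v grads [(19, np.float64(-23.7), array([0.5247, 0.2884, 0.038 ])), (20, np.float64(-40.0), array([0.5247, 0.287 , 0.038 ])), (21, np.float64(-32.2), array([0.5247, 0.2857, 0.038 ])), (22, np.float64(-11.0), array([0.5248, 0.2843, 0.038 ])), (40, np.float64(8.8), array([0.5249, 0.259 , 0.038 ])), (41, np.float64(15.0), array([0.5249, 0.2575, 0.038 ])), (42, np.float64(13.1), array([0.525 , 0.2561, 0.038 ])), (143, np.float64(11.9), array([0.5261, 0.0988, 0.038 ])), (144, np.float64(13.5), array([0.5261, 0.0971, 0.038 ])), (145, np.float64(11.4), array([0.5262, 0.0954, 0.038 ])), (146, np.float64(8.5), array([0.5262, 0.0937, 0.038 ])), (163, np.float64(-10.0), array([0.5264, 0.0641, 0.038 ])), (164, np.float64(-11.6), array([0.5264, 0.0623, 0.038 ])), (165, np.float64(-11.5), array([0.5264, 0.0606, 0.038 ])), (166, np.float64(-9.1), array([0.5264, 0.0588, 0.038 ])), (171, np.float64(9.5), array([0.5265, 0.0499, 0.038 ])), (172, np.float64(11.3), array([0.5265, 0.0481, 0.038 ])), (173, np.float64(9.8), array([0.5265, 0.0463, 0.038 ])), (203, np.float64(-13.0), array([ 0.527 , -0.0094,  0.038 ])), (204, np.float64(-25.8), array([ 0.527 , -0.0113,  0.038 ])), (205, np.float64(-38.1), array([ 0.527 , -0.0132,  0.038 ])), (206, np.float64(-29.2), array([ 0.527 , -0.0151,  0.038 ])), (208, np.float64(12.5), array([ 0.527, -0.019,  0.038])), (209, np.float64(8.6), array([ 0.527 , -0.0209,  0.038 ])), (219, np.float64(9.9), array([ 0.5272, -0.0405,  0.038 ]))]
```

play_rows:
  rows:
    - [[-0.9,0,0],[0,0,0.31]]
    - [[-0.9,0,0],[0,0,0.31]]
    - [[-0.9,0,0],[0,0,0.31]]
    - [[-0.9,0,0],[0,0,0.31]]
    - [[-0.9,0,0],[0,0,0.31]]
    - [[-0.9,0,0],[0,0,0.31]]
    - [[-0.9,0,0],[0,0,0.31]]
    - [[-0.9,0,0],[0,0,0.31]]

```text
time: 2.97
tool_pos: [0.5203, -0.1305, 0.4203]
tcp_rot: [-2.47, -1.938, 0.0]
wrist_force: [-0.7, 0.7, 0.3]
width: 0.999
grip_force: 0.0
```

```bash
python3 - <<'E'
from h import *
go([.512,-.32,.40],np.radians(76.3))
E
```

```text
shift [-0.744  0.148  0.08 ] turn [-0.002 -0.002 -0.002]
```

play_rows:
  rows:
    - [[-0.74,0.15,0.08],[0,0,0]]
    - [[-0.74,0.15,0.08],[0,0,0]]
    - [[-0.74,0.15,0.08],[0,0,0]]
    - [[-0.74,0.15,0.08],[0,0,0]]
    - [[-0.74,0.15,0.08],[0,0,0]]
    - [[-0.74,0.15,0.08],[0,0,0]]
    - [[-0.74,0.15,0.08],[0,0,0]]

```text
time: 3.55
tool_pos: [0.513, -0.3188, 0.4001]
tcp_rot: [-2.47, -1.938, -0.001]
wrist_force: [0.2, -0.4, 0.3]
width: 0.998
grip_force: 0.0
```

```bash
python3 - <<'E'
from h import *
from workcell import bot,cams
s=bot.read_state();w=cams.read_camera("wrist")
np.savez("w2.npz",T=toolT(s)@w["mount"],K=w["K"],k1=w["k1"],im=w["image"])
im=w["image"][60:220,220:420,::-1];cv2.imwrite("pics/w2.png",cv2.resize(im,None,fx=3.75,fy=3.75,interpolation=cv2.INTER_CUBIC))
E
```

```text
(no output)
```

View pics/w2.png

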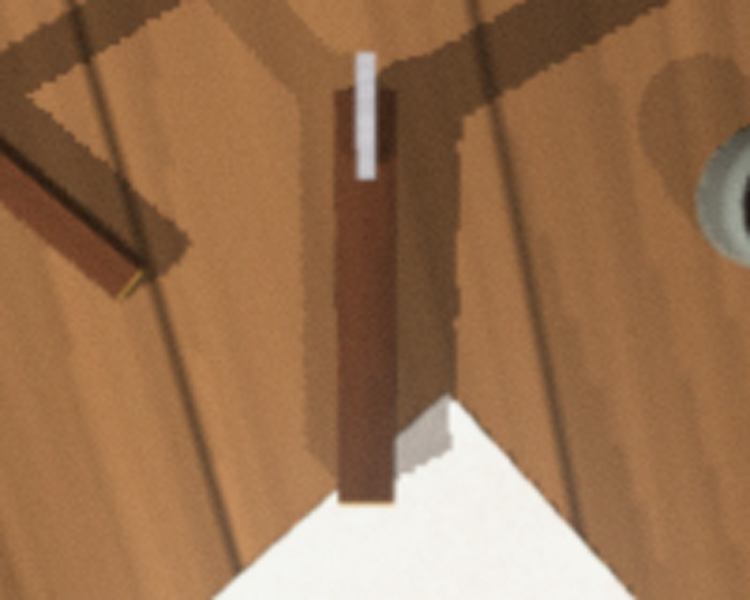

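The large brown square is confirmed: stock from crop (365,90) to (367,500), blade top seen end-on at (365,52–180).

```bash
python3 - <<'E'
from h import *
c=dict(np.load("w2.npz"));f=lambda x,y:(220+(x+.5)/3.75-.5,60+(y+.5)/3.75-.5)
p=[onz(c,f(*q),.04,c["T"]) for q in((334,90),(397,90),(339,501),(395,501))];print(np.round(p,4))
a=(p[0]+p[1])/2;b=(p[2]+p[3])/2;d=(a-b)[:2];print(np.linalg.norm(d),np.linalg.norm(p[0]-p[1]),np.linalg.norm(p[2]-p[3]))
yaw=np.arctan2(d[1],d[0]);o=(a+b)[:2]/2;g=o-.025*d/np.linalg.norm(d);print("yaw",np.degrees(yaw),"o",o,"grip",g)
print("blade top outer",onz(c,f(365.5,52),.22,c["T"]),"heel",a)
go([*g,.15],yaw)
E
```

```text
[[ 0.5253 -0.2186  0.04  ]
 [ 0.5506 -0.2248  0.04  ]
 [ 0.4841 -0.3916  0.04  ]
 [ 0.5091 -0.3977  0.04  ]]
0.1777852027081645 0.02606933220243097 0.025675522575768828
yaw 76.56382823914372 o [ 0.51727544 -0.30818487] grip [ 0.51146639 -0.3325006 ]
blade top outer [ 0.53793744 -0.22105735  0.22      ] heel [ 0.5379307  -0.22172531  0.04      ]
shift [-0.059  0.008  1.003] turn [-0.001 -0.002 -0.006]
```

play_rows:
  rows:
    - [[-0.06,0.01,1.0],[0,0,0]]
    - [[-0.06,0.01,1.0],[0,0,0]]
    - [[-0.06,0.01,1.0],[0,0,0]]
    - [[-0.06,0.01,1.0],[0,0,0]]
    - [[-0.06,0.01,1.0],[0,0,0]]
    - [[-0.06,0.01,1.0],[0,0,0]]
    - [[-0.06,0.01,1.0],[0,0,0]]
    - [[-0.06,0.01,1.0],[0,0,0]]
    - [[-0.06,0.01,1.0],[0,0,0]]

```text
time: 4.35
tool_pos: [0.513, -0.3348, 0.154]
tcp_rot: [2.468, 1.939, 0.002]
wrist_force: [0.4, -0.3, 0.1]
width: 1.0
grip_force: 0.0
```

```bash
python3 - <<'E'
from h import *
go([.5115,-.3325,.011],np.radians(76.6))
E
```

```text
shift [ 0.008 -0.01   0.572] turn [ 0.004  0.001 -0.007]
```

play_rows:
  rows:
    - [[0,0,0.15],[0,0,0]]
    - [[0,0,0.3],[0,0,0]]
    - [[0,0,0.4],[0,0,0]]
    - [[0,0,0.48],[0,0,0]]
    - [[0,0,0.54],[0,0,0]]
    - [[0,0,0.57],[0,0,0]]
    - [[0,0,0.57],[0,0,0]]
    - [[0,0,0.57],[0,0,0]]

```text
time: 5.02
tool_pos: [0.5132, -0.3366, 0.0116]
tcp_rot: [2.469, 1.936, 0.002]
wrist_force: [0.5, -0.6, 0.1]
width: 1.0
grip_force: 0.0
```

play_rows:
  rows:
    - [[0,0,0],[0,0,0]]
    - [[0,0,0],[0,0,0]]
    - [[0,0,0],[0,0,0]]
    - [[0,0,0],[0,0,0]]
    - [[0,0,0],[0,0,0]]
    - [[0,0,0],[0,0,0]]
    - [[0,0,0],[0,0,0]]
    - [[0,0,0],[0,0,0]]
    - [[0,0,0],[0,0,0]]
    - [[0,0,0],[0,0,0]]
    - [[0,0,0],[0,0,0]]
    - [[0,0,0],[0,0,0]]
  claw: -1
  newtons: 80

```text
time: 6.02
tool_pos: [0.5114, -0.336, 0.0096]
tcp_rot: [2.472, 1.937, 0.0]
wrist_force: [-0.1, 0.3, 5.6]
width: 0.292
grip_force: 79.4
```

```bash
python3 - <<'E'
from h import *
from workcell import bot
for _ in range(1):
    s=bot.read_state();print(s["tool_pos"],s["wrist_force"],s["torque"],s["width"],s["grip_force"])
go([.5115,-.3325,.16],np.radians(76.6))
E
```

```text
[ 0.51144644 -0.33598917  0.00955837] [-0.08146585  0.32951992  5.62133683] [-0.0135274   0.18215556  0.05281746] 0.29241610384268707 79.41794872283936
shift [ 0.013 -0.003 -0.602] turn [ 0.001  0.001 -0.009]
```

play_rows:
  rows:
    - [[0,0,-0.04],[0,0,0]]
    - [[0,0,-0.1],[0,0,0]]
    - [[0,0,-0.2],[0,0,0]]
    - [[0,0,-0.32],[0,0,0]]
    - [[0,0,-0.44],[0,0,0]]
    - [[0,0,-0.56],[0,0,0]]
    - [[0,0,-0.66],[0,0,0]]
    - [[0,0,-0.72],[0,0,0]]
    - [[0,0,-0.76],[0,0,0]]
    - [[0,0,-0.76],[0,0,0]]
    - [[0,0,-0.76],[0,0,0]]

```text
time: 6.93
tool_pos: [0.5106, -0.3352, 0.1981]
tcp_rot: [-2.472, -1.938, 0.0]
wrist_force: [-0.1, 0.1, -3.6]
width: 0.291
grip_force: 78.9
```

```bash
python3 - <<'E'
from h import *
from workcell import bot
s=bot.read_state();print(s["wrist_force"],s["torque"])
go([.520,-.11,.20],np.radians(83))
E
```

```text
[-0.08227391  0.12849774 -3.63547106] [-0.14777701  0.0222445  -0.00751904]
shift [ 0.884 -0.179 -0.007] turn [-0.001 -0.    -0.152]
```

play_rows:
  rows:
    - [[0.04,-0.01,0],[0,0,-0.01]]
    - [[0.11,-0.02,0],[0,0,-0.02]]
    - [[0.21,-0.04,0],[0,0,-0.04]]
    - [[0.32,-0.06,0],[0,0,-0.06]]
    - [[0.43,-0.09,0],[0,0,-0.07]]
    - [[0.54,-0.11,0],[0,0,-0.09]]
    - [[0.65,-0.13,0],[0,0,-0.11]]
    - [[0.75,-0.15,0],[0,0,-0.13]]
    - [[0.82,-0.17,0],[0,0,-0.14]]
    - [[0.87,-0.18,0],[0,0,-0.15]]
    - [[0.88,-0.18,0],[0,0,-0.15]]
    - [[0.88,-0.18,0],[0,0,-0.15]]

```text
time: 7.93
tool_pos: [0.5192, -0.1103, 0.1976]
tcp_rot: [-2.351, -2.081, 0.002]
wrist_force: [-0.2, -0.3, -3.2]
width: 0.292
grip_force: 78.7
```

```bash
python3 - <<'E'
from h import *
go([.5253,.095,.10],np.radians(90.3))
E
```

```text
shift [ 0.818 -0.075  0.391] turn [-0.002 -0.    -0.162]
```

play_rows:
  rows:
    - [[0.04,0,0],[0,0,-0.01]]
    - [[0.11,-0.01,0],[0,0,-0.02]]
    - [[0.21,-0.02,0],[0,0,-0.04]]
    - [[0.32,-0.03,0],[0,0,-0.06]]
    - [[0.43,-0.04,0],[0,0,-0.09]]
    - [[0.54,-0.05,0],[0,0,-0.11]]
    - [[0.64,-0.06,0.04],[0,0,-0.13]]
    - [[0.72,-0.07,0.1],[0,0,-0.15]]
    - [[0.78,-0.07,0.17],[0,0,-0.16]]
    - [[0.81,-0.08,0.25],[0,0,-0.16]]
    - [[0.82,-0.08,0.32],[0,0,-0.16]]
    - [[0.82,-0.08,0.37],[0,0,-0.16]]
    - [[0.82,-0.08,0.39],[0,0,-0.16]]
    - [[0.82,-0.08,0.39],[0,0,-0.16]]

```text
time: 9.1
tool_pos: [0.5242, 0.094, 0.0997]
tcp_rot: [-2.219, -2.222, 0.004]
wrist_force: [-0.1, -0.2, -2.0]
width: 0.293
grip_force: 78.7
```

```bash
python3 - <<'E'
from h import *
from workcell import bot,cams
s=bot.read_state();print(s["tool_pos"],s["wrist_force"],s["torque"])
o=np.zeros((600,800,3),np.uint8)
for n,(x,y,w,h,k),Y,X in(("scene",(260,120,180,150,4),0,0),("top",(180,150,200,100,2),0,0)):
    c=cams.read_camera(n);im=c["image"][:,:,::-1];cv2.imwrite(f"pics/{n}3.png",im)
w=cams.read_camera("wrist");cv2.imwrite("pics/w3.png",w["image"][:,:,::-1])
a=cv2.imread("pics/scene3.png")[120:270,290:440];b=w["image"][:,:,::-1]
o[:400,:400]=cv2.resize(a,(400,400),interpolation=cv2.INTER_CUBIC)
o[:300,400:]=cv2.resize(cv2.imread("pics/top3.png")[145:245,190:323],(400,300),interpolation=cv2.INTER_CUBIC)
o[300:550,400:]=cv2.resize(b,(400,250))
cv2.imwrite("pics/c3.png",o)
go([.5253,.095,.055],np.radians(90.3))
E
```

```text
[0.52421762 0.09397392 0.0996692 ] [-0.08501119 -0.19247096 -1.98612212] [-0.18087461  0.03145767  0.00587924]
shift [ 0.003 -0.005  0.19 ] turn [ 0.003 -0.    -0.005]
```

View pics/c3.png

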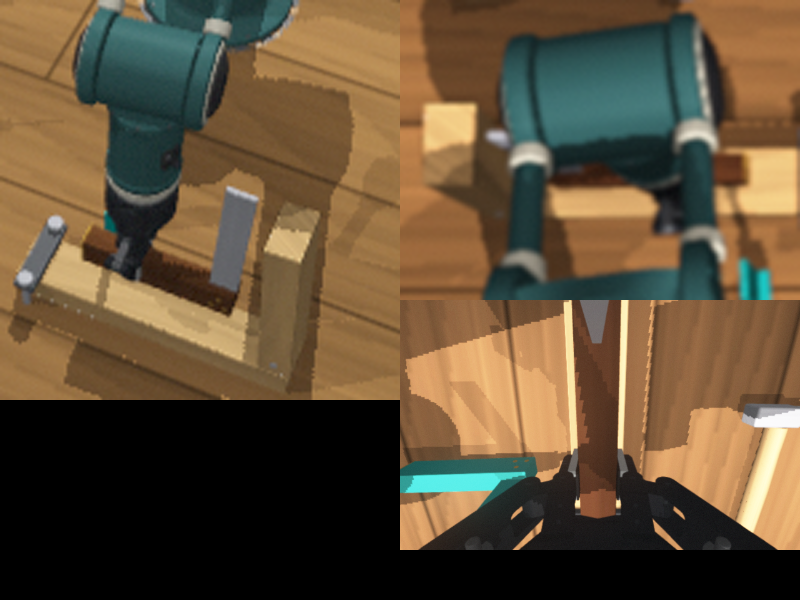

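play_rows:
  rows:
    - [[0,-0.005,0.03],[0,0,-0.005]]
    - [[0,-0.005,0.07],[0,0,-0.005]]
    - [[0,-0.005,0.11],[0,0,-0.005]]
    - [[0,-0.005,0.15],[0,0,-0.005]]
    - [[0,-0.005,0.18],[0,0,-0.005]]
    - [[0,-0.005,0.195],[0,0,-0.005]]
    - [[0,-0.005,0.2],[0,0,-0.005]]
    - [[0,-0.005,0.2],[0,0,-0.005]]

```text
time: 9.92
tool_pos: [0.5236, 0.0947, 0.0506]
tcp_rot: [-2.214, -2.228, 0.001]
wrist_force: [-0.7, 1.1, -2.6]
width: 0.291
grip_force: 78.8
```

play_rows:
  rows:
    - [[0,0,0.004],[0,0,0]]
    - [[0,0,0.004],[0,0,0]]
    - [[0,0,0.004],[0,0,0]]

```text
time: 10.17
tool_pos: [0.5245, 0.0948, 0.0508]
tcp_rot: [2.214, 2.228, 0.001]
wrist_force: [-0.0, -0.1, -2.8]
width: 0.291
grip_force: 78.8
```

play_rows:
  rows:
    - [[0,0,0.004],[0,0,0]]
    - [[0,0,0.004],[0,0,0]]
    - [[0,0,0.004],[0,0,0]]

```text
time: 10.42
tool_pos: [0.524, 0.0948, 0.0494]
tcp_rot: [2.215, 2.228, 0.0]
wrist_force: [-0.0, -0.0, -3.4]
width: 0.292
grip_force: 78.8
```

play_rows:
  rows:
    - [[0,0,0.004],[0,0,0]]
    - [[0,0,0.004],[0,0,0]]
    - [[0,0,0.004],[0,0,0]]

```text
time: 10.67
tool_pos: [0.5239, 0.0947, 0.0482]
tcp_rot: [-2.214, -2.228, 0.0]
wrist_force: [-0.1, -0.1, -2.9]
width: 0.293
grip_force: 78.8
```

play_rows:
  rows:
    - [[0,0,0.004],[0,0,0]]
    - [[0,0,0.004],[0,0,0]]
    - [[0,0,0.004],[0,0,0]]

```text
time: 10.92
tool_pos: [0.5242, 0.0947, 0.0476]
tcp_rot: [2.214, 2.228, 0.0]
wrist_force: [-0.6, -0.0, 0.1]
width: 0.294
grip_force: 79.2
```

Contact has started; I'll keep pressing gently.

play_rows:
  rows:
    - [[0,0,0.004],[0,0,0]]
    - [[0,0,0.004],[0,0,0]]
    - [[0,0,0.004],[0,0,0]]

```text
time: 11.17
tool_pos: [0.5242, 0.0948, 0.0476]
tcp_rot: [2.214, 2.228, 0.0]
wrist_force: [-3.4, -1.0, 6.6]
width: 0.293
grip_force: 80.4
```

```bash
python3 - <<'E'
from workcell import bot
s=bot.read_state();print(s["wrist_force"],s["torque"],s["tool_pos"])
E
```

```text
[-3.38876978 -1.00253349  6.58480032] [-0.14223972  0.71200336  0.05562792] [0.52423058 0.09476356 0.04757924]
```

play_rows:
  rows:
    - [[0.006,0,0.002],[0,0,0]]
    - [[0.014,0,0.002],[0,0,0]]
    - [[0.026,0,0.002],[0,0,0]]
    - [[0.038,0,0.002],[0,0,0]]
    - [[0.05,0,0.002],[0,0,0]]
    - [[0.062,0,0.002],[0,0,0]]
    - [[0.074,0,0.002],[0,0,0]]
    - [[0.086,0,0.002],[0,0,0]]
    - [[0.096,0,0.002],[0,0,0]]
    - [[0.1,0,0.002],[0,0,0]]
    - [[0.1,0,0.002],[0,0,0]]

```text
time: 12.08
tool_pos: [0.5259, 0.1191, 0.0476]
tcp_rot: [2.211, 2.227, 0.003]
wrist_force: [-0.1, -5.1, 6.1]
width: 0.292
grip_force: 80.1
```

play_rows:
  rows:
    - [[0.006,0,0],[0,0,0]]
    - [[0.012,0,0],[0,0,0]]
    - [[0.02,0,0],[0,0,0]]
    - [[0.028,0,0],[0,0,0]]
    - [[0.034,0,0],[0,0,0]]
    - [[0.04,0,0],[0,0,0]]
    - [[0.04,0,0],[0,0,0]]

```text
time: 12.67
tool_pos: [0.5258, 0.129, 0.0476]
tcp_rot: [2.211, 2.226, 0.003]
wrist_force: [-0.2, -4.7, 6.6]
width: 0.29
grip_force: 80.1
```

```bash
python3 - <<'E'
from h import *
from workcell import bot,cams
s=bot.read_state();print(s["wrist_force"],s["torque"],s["tool_pos"])
c=cams.read_camera("scene");im=c["image"][:,:,::-1];cv2.imwrite("pics/s4.png",cv2.resize(im[175:275,300:420],(720,600),interpolation=cv2.INTER_CUBIC))
go([.5245,.140,.0475],np.radians(90.3))
E
```

```text
[-0.21758266 -4.6631465   6.63891834] [-0.72702068  0.10728802 -0.0116298 ] [0.52580695 0.12899983 0.04759909]
shift [ 0.044 -0.005  0.   ] turn [0.005 0.001 0.002]
```

View pics/s4.png

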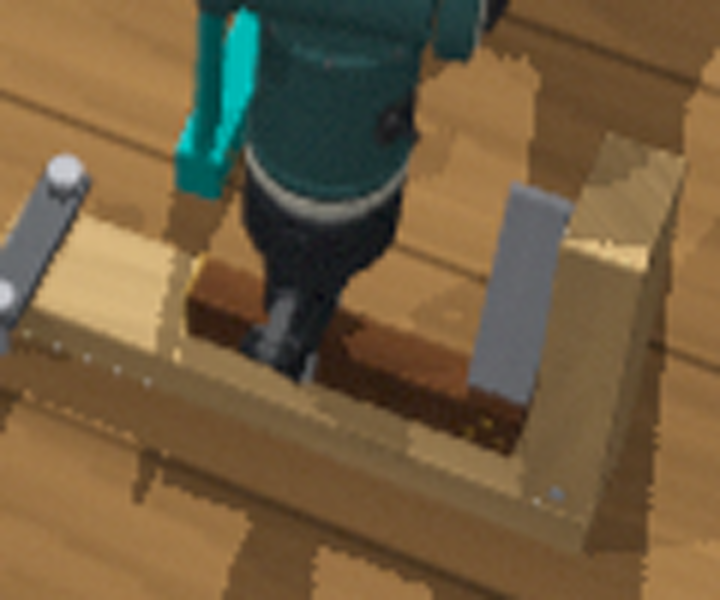

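The blade's top is on the stud (crop 565,205) with a heel gap of roughly 10 mm. Creep on, watching the force.

play_rows:
  rows:
    - [[0.004,0,0],[0,0,0]]
    - [[0.008,0,0],[0,0,0]]
    - [[0.012,0,0],[0,0,0]]
    - [[0.016,0,0],[0,0,0]]
    - [[0.02,0,0],[0,0,0]]
    - [[0.024,0,0],[0,0,0]]
    - [[0.024,0,0],[0,0,0]]

```text
time: 13.3
tool_pos: [0.5257, 0.1348, 0.0476]
tcp_rot: [2.211, 2.226, 0.002]
wrist_force: [1.1, -6.2, 5.1]
width: 0.291
grip_force: 80.1
```

play_rows:
  rows:
    - [[0.004,0,0],[0,0,0]]
    - [[0.008,0,0],[0,0,0]]
    - [[0.008,0,0],[0,0,0]]

```text
time: 13.55
tool_pos: [0.5257, 0.1368, 0.0476]
tcp_rot: [2.211, 2.226, 0.002]
wrist_force: [0.7, -5.5, 6.3]
width: 0.292
grip_force: 80.1
```

play_rows:
  rows:
    - [[0.004,0,0],[0,0,0]]
    - [[0.006,0,0],[0,0,0]]
    - [[0.006,0,0],[0,0,0]]

```text
time: 13.8
tool_pos: [0.5257, 0.1382, 0.0476]
tcp_rot: [2.211, 2.226, 0.002]
wrist_force: [0.3, -5.6, 6.1]
width: 0.29
grip_force: 80.1
```

play_rows:
  rows:
    - [[0.004,0,0.002],[0,0,0]]
    - [[0.004,0,0.002],[0,0,0]]
    - [[0.004,0,0.002],[0,0,0]]

```text
time: 14.05
tool_pos: [0.5258, 0.1387, 0.0476]
tcp_rot: [2.211, 2.226, 0.001]
wrist_force: [-0.9, -9.0, 10.1]
width: 0.292
grip_force: 80.6
```

play_rows:
  rows:
    - [[0.004,0,0],[0,0,0]]
    - [[0.004,0,0],[0,0,0]]
    - [[0.004,0,0],[0,0,0]]

```text
time: 14.3
tool_pos: [0.5259, 0.1394, 0.0476]
tcp_rot: [2.21, 2.226, 0.001]
wrist_force: [-0.6, -9.6, 9.2]
width: 0.296
grip_force: 80.5
```

play_rows:
  rows:
    - [[0.003,0,0],[0,0,0]]
    - [[0.003,0,0],[0,0,0]]
    - [[0.003,0,0],[0,0,0]]

```text
time: 14.55
tool_pos: [0.5259, 0.1394, 0.0476]
tcp_rot: [2.209, 2.226, -0.0]
wrist_force: [-0.6, -11.8, 10.1]
width: 0.294
grip_force: 80.7
```

```bash
python3 - <<'E'
from h import *
from workcell import bot,cams
s=bot.read_state();print(s["wrist_force"],s["torque"],s["tool_pos"]);print(R.from_rotvec(s["tcp_rot"]).as_matrix().round(4))
c=cams.read_camera("scene");im=c["image"][:,:,::-1];cv2.imwrite("pics/s5.png",cv2.resize(im[185:275,345:425],(530,600),interpolation=cv2.INTER_CUBIC))
E
```

```text
[ -0.57573138 -11.84463167  10.07038067] [-1.7195379   0.17651617  0.06948382] [0.52585937 0.13943862 0.04758344]
[[-0.0074  1.      0.0036]
 [ 1.      0.0075 -0.0039]
 [-0.0039  0.0036 -1.    ]]
```

View pics/s5.png

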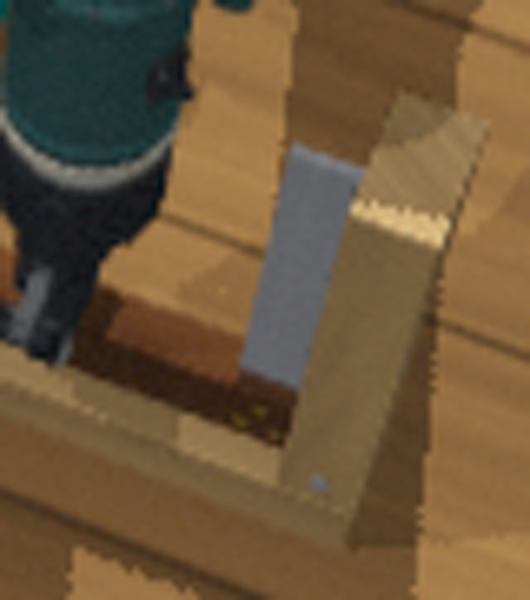

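```bash
python3 - <<'E'
from h import *
from workcell import cams
c=cams.read_camera("scene")
def q(yf,th,x,z,d=0):
    p=proj(c,[x,yf-np.sin(th)*z+d*np.cos(th),.038+np.cos(th)*z+d*np.sin(th)]);return ((p[0]-345)*6.625).round(0),((p[1]-185)*6.667).round(0)
for yf in(.2575,):
  for th in(0,.03,-.03):
    print(th,[q(yf,th,*a) for a in((.493,.24,0),(.556,.24,0),(.493,.24,.038),(.556,.24,.038),(.556,0,0),(.556,0,.038))])
print("blade top if flush",q(.2575,0,.5225,.22),q(.2575,0,.5275,.22), "inner",q(.2255,0,.5225,.22))
E
```

```text
0 [(np.float64(397.0), np.float64(90.0)), (np.float64(344.0), np.float64(214.0)), (np.float64(488.0), np.float64(124.0)), (np.float64(437.0), np.float64(250.0)), (np.float64(269.0), np.float64(487.0)), (np.float64(348.0), np.float64(519.0))]
0.03 [(np.float64(379.0), np.float64(84.0)), (np.float64(326.0), np.float64(208.0)), (np.float64(471.0), np.float64(116.0)), (np.float64(420.0), np.float64(242.0)), (np.float64(269.0), np.float64(487.0)), (np.float64(349.0), np.float64(518.0))]
-0.03 [(np.float64(414.0), np.float64(97.0)), (np.float64(361.0), np.float64(221.0)), (np.float64(504.0), np.float64(132.0)), (np.float64(454.0), np.float64(259.0)), (np.float64(269.0), np.float64(487.0)), (np.float64(348.0), np.float64(521.0))]
blade top if flush (np.float64(365.0), np.float64(174.0)) (np.float64(361.0), np.float64(184.0)) inner (np.float64(289.0), np.float64(146.0))
```

```bash
cat > lean.py <<'E'
from h import *
from workcell import cams,bot
c=None;ims=[]
for _ in range(4): c=cams.read_camera("scene");ims.append(c["image"].astype(float))
g=np.mean(ims,0);sat=(g[:,:,0]-g[:,:,2])/(g.sum(2)+1)
L=[]
for v in range(220,242):
    u0=345+(352-(v-185-31)*6.667*72/280)/6.625
    a=int(round(u0))-4;d=np.maximum(np.gradient(sat[v])[a:a+9],0);i=d.argmax()
    w=d[max(0,i-1):i+2];L.append((a+(np.arange(max(0,i-1),max(0,i-1)+len(w))@w)/w.sum(),v))
L=np.array(L);k=np.polyfit(L[:,1],L[:,0],1);r=L[:,0]-np.polyval(k,L[:,1]);m=abs(r)<.6;k=np.polyfit(L[m,1],L[m,0],1);print("slope",k,m.sum(),"u230",np.polyval(k,230))
for th in(-.02,-.01,0,.01,.02):
    P=np.array([proj(c,[.556,.2575-np.sin(th)*z,.038+np.cos(th)*z]) for z in np.linspace(.1,.22,9)]);q=np.polyfit(P[:,1],P[:,0],1);print(th,q[0].round(4),np.polyval(q,230).round(2))
s=bot.read_state();print(s["time"],s["wrist_force"],s["tool_pos"])
E
python3 lean.py
```

```text
slope [-2.74214258e-01  4.56462009e+02] 22 u230 393.3927300074587
-0.02 -0.3234 394.75
-0.01 -0.2989 394.06
0 -0.2749 393.39
0.01 -0.2513 392.73
0.02 -0.2281 392.07
14.85 [ -0.71374318 -12.26108519   9.48612957] [0.52584927 0.13940623 0.04759484]
```

The lean measures about 0.000 and the square is flush. The stud takes about 6 N and the plate about 12 N. Hold briefly, check, hand in.

play_rows:
  rows:
    - [[0,0,0],[0,0,0]]
    - [[0,0,0],[0,0,0]]
    - [[0,0,0],[0,0,0]]
    - [[0,0,0],[0,0,0]]
    - [[0,0,0],[0,0,0]]
    - [[0,0,0],[0,0,0]]

```text
time: 15.35
tool_pos: [0.5258, 0.1394, 0.0476]
tcp_rot: [2.209, 2.226, -0.0]
wrist_force: [-0.0, -12.1, 10.7]
width: 0.294
grip_force: 80.7
```

```bash
python3 lean.py | grep -v '^[-0]'; python3 -c "
from workcell import bot
print(bot.finish_job())"
```

```text
slope [-2.74533833e-01  4.56534045e+02] 22 u230 393.3912628342653
15.55 [ -1.12060426 -12.97446654   9.75927983] [0.52585245 0.13940953 0.04757237]
the job is handed in; nothing more can be done
None
```

I handed in the job at about 15.6 s with the square still gripped, flush on the plate and stud, and the stud measuring upright (lean about 0.000 rad); I estimate about 12 N on the plate and 6 N on the stud, and the hand-in returned no verdict.

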